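# Push the cake board through the gap into the display bay

## Task

Push the small wooden serving board, with the cake riding on it, along the counter through the narrow gap in the fence of the wooden display bay, until the whole board lies inside the bay past the fence. Only push the board with the fingers: do not lift or tip it and do not touch the cake, which must stay standing in the middle of the board. Leave the card stand, the jam jar and the white bowl where they are.

Things in the scene. Friction and masses are not known exactly. Their poses are not given: they have to be found in the camera images.
- bay: Dark wooden pen fixed to the counter, open on top. Origin: on the counter, middle of the gap in its front fence; x points through the gap into the bay (roughly world +y), y along the fence, z up. Fence 24 mm thick (x +-12 mm), 40 mm high, out to y +-96 mm, gap 101 mm wide. Inside 168 mm wide; side rails 30 mm high, 12 mm thick; back rail 40 mm high, inner face at x = 194 mm.
- board: Loose mid-brown wooden board, 120 mm long (x), 92 mm wide (y), 16 mm thick, about 0.35 kg, flat on the counter before the gap. Origin: centre of its underside. Its x axis points roughly to the bay: it starts 180 to 220 mm before the gap's middle, up to 40 mm beside the bay's x axis, turned up to 0.4 rad. It stops when the push stops.
- board_rear_left (a point): Corner of the board at its own x = -60, y = +46 mm, at half thickness (8 mm up): rear end, left when looking to the bay.
- board_rear_right (a point): Corner of the board at its own x = -60, y = -46 mm, at half thickness: rear end, right.
- cake: Loose round crusty cake standing in the middle of the board, 60 mm wide, 35 mm high (its top is 51 mm above the counter), about 90 g. Origin: centre of its underside.
- card_stand: Bystander: steel price-card stand with a blank white card 70 mm wide, on a 56 mm round foot, 120 mm high, outside the bay on the side away from the robot base. Origin: centre of its underside.
- jam_jar: Bystander: amber glass jar, 56 mm wide, 75 mm high, outside the bay on the robot base's side. Origin: centre of its underside.
- bowl: Bystander: white bowl, 100 mm wide, 45 mm high, on the counter well behind the board (world -y). Origin: centre of its underside.
Things that resemble listed ones, but are neither listed nor needed, are in the scene too. Of the things that look like the board, the smallest one is meant.

How it is judged:
On the way:
1. the board is in the gap, between the two halves of the fence (x of board in the frame of bay between -0.045 and 0.045 m and y of board in the frame of bay between -0.012 and 0.012 m and height (world z) of board below 0.006 m), for 0.05 s.
At the end, for the whole second after the job is handed in: The whole board lies inside the bay: both rear corners are past the fence's inner face (bay x above 12 mm), it is flat on the counter and at rest; the cake stands on it within 20 mm of its middle; card stand, jar and bowl are within 10 mm of where they stood (x of each of board_rear_left, board_rear_right in the frame of bay above 0.012 m and x of board in the frame of bay between 0.05 and 0.15 m and y of board in the frame of bay between -0.07 and 0.07 m and height (world z) of board below 0.004 m and angle between board's own z axis and vertical below 0.04 rad and linear speed of board below 0.01 m/s and horizontal distance between cake and board below 0.02 m and angle between cake's own z axis and vertical below 0.1 rad and height (world z) of cake between 0.012 and 0.02 m and distance of each of card_stand, jam_jar, bowl from where it was at the start of the episode below 0.01 m); the robot touches nothing.
It fails at once if the board is lifted (more than 10 mm) or tipped (more than 0.12 rad) (height (world z) of board above 0.01 m or angle between board's own z axis and vertical above 0.12 rad).
It fails at once if the robot touches the cake (contact force between any of the arm, the fingers and cake above 0.5 N).
It fails at once if the cake tips over or leaves the middle of the board (angle between cake's own z axis and vertical above 0.3 rad or horizontal distance between cake and board above 0.025 m).
It fails at once if a bystander is moved more than 10 mm (distance of any of card_stand, jam_jar, bowl from where it was at the start of the episode above 0.01 m).
It also fails if it takes over 72 s, if anything falls off the work surface, if the arm or the gripper's body presses on something with over 40 N, if the wrist force passes 120 N, or if a joint passes its speed limit or range.

## Robot

A 6-joint arm with a two-finger parallel gripper is mounted at the origin on the work surface. World frame = base frame: x ahead of the robot, y to its left, z up, the work surface at z = 0. Lengths are in m, angles in rad, forces in N, time in s.
With the tool pointing down it reaches from about 0.35 to 0.85 m from the base axis. Payload 8.1 kg.
Tool frame: the origin (TCP) lies at the very end of the fingers, on their centre line; the grasp point (between the pads) lies 19 mm behind it; z points along the fingers, y is the direction in which the jaws open and shut (so a half turn about z gives the same grasp; the last joint's range is limited). The gripper opens to 93 mm and grips with 3 to 60 N. Pads are 15 mm wide; open, the fingers measure 128 mm over their backs; the gripper's body (75 mm by 188 mm) begins 65 mm behind the grasp point.
Start: joints at [-1.306, 0.13, 1.488, -0, 1.523, -0.085], TCP at [0.206, -0.564, 0.219] pointing down, gripper open.
Joint ranges: [-2.96, 2.96], [-0.89, 2.26], [0.02, 2.5], [-1.34, 4.48], [0, 2.73], [-2.66, 2.66]. Speed limits (rad/s): [2.39, 2.39, 2.79, 3.14, 3.14, 3.14].

## Interface

Orientations are given as a rotation vector (axis times angle).
In Python, from plant import robot gives the robot as it stands.
- The arm moves only by the shell command python3 -m pendant 'ROWS' [OPENING] [FORCE]. ROWS is JSON, a list of rows, each an object with "delta_pos": the shift along the tool's x, y, z in m, a list of three; "spin": the turn about the tool's z in rad. In form: [{"delta_pos": [dx, dy, dz], "spin": spin}, ...]. A call has 1 to 10 rows; each row is the pose to reach, as a shift and turn from the pose measured when the call began, along the tool's axes at that moment; what a row does not reach only later rows make up. A row lasts 1/10 s, in which the tool goes at most 50 mm and 8.59 degrees, less where a joint would pass 70% of its speed; a pose out of reach is approached as far as the arm can. A call with a gripper value outside its range is refused whole. OPENING is the closure, from -1 (fully open) to 1 (shut), set as the call begins (- or left out, the last holds). The fingers move at their own pace and stop on an object; FORCE is the grip in N (left out, the last holds). Time passes only in rows, so rows that repeat a pose let the fingers close. It gives the time, the measured TCP pose, the force and the opening at its end, in the units of the state.
- robot.read_state(): the state, without advancing time (a new reading comes with each control period).
- robot.read_camera(name): name is "side" or "top" or "wrist"; returns a dict with "color" (384x512x3 uint8, blue, green, red), "camera_matrix" (3x3 intrinsics, pixels), "R" (3x3) and "t" (3): a world point X has camera coordinates R X + t. Camera axes: x right, y down, z forward; pixel columns grow to the right and rows downward; lengths in m; the calibration is good to about 2 mm. A picture is of the moment at which its call begins. There is no depth.
- robot.close_job(): hands the job in, once; it reports no verdict.
Trained networks look in the newest picture that a camera, given by its name, has taken for a name from the list of things; names that differ only in an ending like _2 or _b are one class to them, and where a whole thing is asked for, a point or a joint stands for the part that bears it (a point fixed in the world has none). Each returns a list of dicts, best first, with "score" (0 to 1); they miss things now and then, are a little off and sometimes report something else, mostly with a low value. They report only what shows in the picture. A call takes as long as a camera call. They do not tell look-alikes from the thing itself.
- robot.outline_of(camera, label): "mask" (384x512 bool, what is visible of it).
- robot.mark_of(camera, label): "location" ([x, y, z] in m, in the coordinates of the camera as it stood for that picture, good to about 4 mm: a listed point, or the origin of a listed thing).
The state is a dict: "t": time; "q": joint angles; "dq": joint speeds; "joint_torque": joint torques, N m; "tool_pos": TCP position; "orientation": TCP orientation; "force": force on the tool from outside, world axes, zero at the start; "wrist_torque": the same for the moment, N m; "opening": finger opening in m.
Only numpy, scipy, OpenCV 4.12 (cv2) and the standard library are available. Lean on these libraries where they do the work, as an engineer would, in place of code of your own. Each camera call takes 0.05 s, during which the arm holds its last target.

## Working session

There is one attempt and no reset: what is moved stays moved. The work goes in short steps, Python scripts to look and compute and a shell command to move; the robot and the scene stay as the last step left them, time stands still between calls to the robot, and variables do not carry over. Pictures are saved under pics/ and viewed, and the job is handed in when it is done.

```bash
ls; mkdir -p pics
python3 - <<'E'
from plant import robot
import cv2,numpy as np
s=robot.read_state(); print({k:np.round(v,3).tolist() for k,v in s.items()})
for c in ["side","top","wrist"]:
    d=robot.read_camera(c); cv2.imwrite(f"pics/{c}0.png",d["color"])
    np.savez(f"{c}0.npz",**d)
    R,t=d["R"],d["t"]
    print(c,np.round(-R.T@t,3))
    for l in ["bay","board","board_rear_left","board_rear_right","cake","card_stand","jam_jar","bowl"]:
        print(l,[(round(m["score"],2),np.round(R.T@(np.array(m["location"])-t),3).tolist()) for m in robot.mark_of(c,l)])
E
```

```text
pics
{'t': 0.0, 'q': [-1.306, 0.131, 1.489, -0.0, 1.523, -0.085], 'dq': [0.002, 0.001, -0.0, 0.0, 0.0, -0.0], 'joint_torque': [0.0, -55.984, -49.176, 0.077, 0.036, -0.0], 'tool_pos': [0.205, -0.563, 0.218], 'orientation': [-3.092, -0.546, 0.0], 'force': [0.087, 0.301, -0.722], 'wrist_torque': [0.012, 0.025, -0.007], 'opening': 0.093}
side [0.519 0.515 0.739]
bay [(0.66, [0.552, 0.1, 0.004]), (0.45, [0.399, 0.218, 0.002])]
board [(0.93, [0.765, -0.176, -0.001]), (0.8, [0.374, -0.19, 0.003]), (0.56, [0.587, -0.096, 0.004])]
board_rear_left [(0.74, [0.667, -0.212, 0.016]), (0.57, [0.279, -0.193, 0.014]), (0.56, [0.54, -0.156, 0.014])]
board_rear_right [(0.93, [0.633, -0.156, 0.007]), (0.59, [0.769, -0.277, 0.011]), (0.57, [0.542, -0.154, 0.012]), (0.56, [0.359, -0.289, 0.016])]
cake [(0.58, [0.593, -0.095, 0.013])]
card_stand [(0.94, [0.663, 0.26, 0.004])]
jam_jar [(0.84, [0.396, 0.215, 0.002]), (0.44, [0.54, -0.155, 0.011])]
bowl [(0.59, [0.542, -0.467, 0.006]), (0.35, [0.664, 0.26, 0.0])]
top [ 0.412 -0.088  1.055]
bay [(0.97, [0.55, 0.102, 0.0])]
board [(0.78, [0.586, -0.095, 0.003]), (0.61, [0.757, -0.176, -0.002]), (0.61, [0.374, -0.198, 0.0])]
board_rear_left [(0.92, [0.661, -0.207, 0.011]), (0.69, [0.536, -0.153, 0.005]), (0.69, [0.274, -0.195, 0.008])]
board_rear_right [(0.91, [0.766, -0.278, 0.01]), (0.78, [0.628, -0.154, 0.008]), (0.72, [0.357, -0.292, 0.011])]
cake [(0.77, [0.587, -0.095, 0.013])]
card_stand [(0.55, [0.666, 0.262, -0.003]), (0.22, [0.543, -0.466, -0.001])]
jam_jar [(0.78, [0.4, 0.22, 0.005])]
bowl [(0.75, [0.543, -0.461, -0.001]), (0.65, [0.549, 0.099, -0.001])]
wrist [ 0.268 -0.542  0.385]
bay []
board []
board_rear_left []
board_rear_right []
cake []
card_stand []
jam_jar []
bowl []
```

View pics/top0.png

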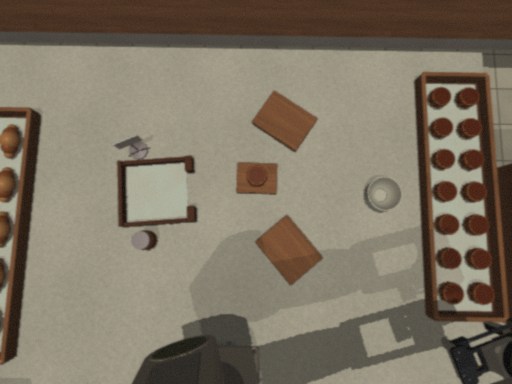

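View pics/side0.png

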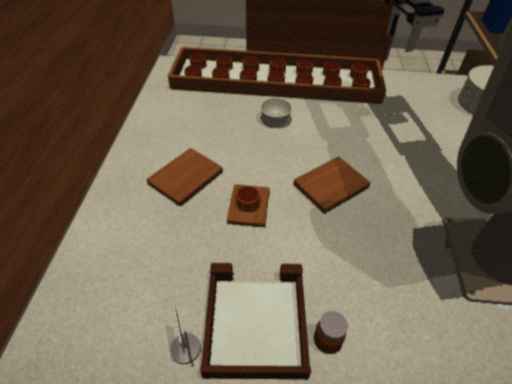

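Candidates for the board: a large one at top-view pixel (285,120), a large one at (289,249), and the small one with the cake at (257,178). By the description (smallest, carrying the cake), I choose (257,178). Next is a close crop and the pose fits.

```bash
cat > h.py <<'E'
from plant import robot
import cv2,numpy as np
def load(c):
    d=robot.read_camera(c); return d
def ray_plane(d,uv,z):
    K,R,t=d["camera_matrix"],d["R"],d["t"]
    uv=np.atleast_2d(uv).astype(float)
    r=np.c_[uv,np.ones(len(uv))]@np.linalg.inv(K).T@R
    c=-R.T@t
    return (c+r*((z-c[2])/r[:,2])[:,None])[:,:2]
def proj(d,X):
    X=np.atleast_2d(X); p=(X@d["R"].T+d["t"])@d["camera_matrix"].T
    return p[:,:2]/p[:,2:]
def rect_corners(x,y,a,L=.12,W=.092,z=.016,cx=0):
    c,s=np.cos(a),np.sin(a)
    P=np.array([[-L/2,W/2],[L/2,W/2],[L/2,-W/2],[-L/2,-W/2]])
    return np.c_[P@np.array([[c,s],[-s,c]])+[x,y],np.full(4,z)]
def bayT(b,P):  # bay(x,y,a); bay frame -> world
    c,s=np.cos(b[2]),np.sin(b[2]); return np.asarray(P)@np.array([[c,s],[-s,c]])+b[:2]
def bayI(b,P):
    c,s=np.cos(b[2]),np.sin(b[2]); return (np.asarray(P)-b[:2])@np.array([[c,-s],[s,c]])
def best(d,c,label,near):
    ms=[m for m in robot.outline_of(c,label) if m["mask"].any()]
    u=proj(d,near)[0]
    f=lambda m:np.hypot(*(np.argwhere(m["mask"]).mean(0)[::-1]-u))
    return min(ms,key=f)["mask"]
def fitboard(mask,d):
    m=mask.astype(np.uint8); cs,_=cv2.findContours(m,0,1); ct=max(cs,key=cv2.contourArea)[:,0]
    P=ray_plane(d,ct,.016)
    r=cv2.minAreaRect((P*1000).astype(np.float32)); return r
E
python3 - <<'E'
from h import *
for c in ["top","side"]:
    d=load(c)
    m=best(d,c,"board",[.586,-.095,.01]); mb=best(d,c,"bay",[.55,.19,.0])
    print(c,m.sum(),fitboard(m,d)); 
    np.savez(c+"m.npz",m=m,mb=mb)
    o=d["color"].copy()
    for mm,col in((m,(0,255,0)),(mb,(0,0,255))):
        cs,_=cv2.findContours(mm.astype(np.uint8),0,1); o2=o
        cv2.drawContours(o,cs,-1,col,1)
    if c=="top": cr=np.s_[130:250,100:300]
    else: cr=np.s_[170:384,180:360]
    both=np.hstack([d["color"][cr],o[cr]]); k=800/both.shape[1]
    cv2.imwrite(f"pics/crop_{c}.png",cv2.resize(both,None,fx=k,fy=k,interpolation=cv2.INTER_CUBIC))
E
```

```text
top 918 ((582.17431640625, -94.71739196777344), (119.748779296875, 92.87654113769531), 89.01634979248047)
side 962 ((586.148681640625, -92.74058532714844), (129.137939453125, 92.40858459472656), 89.17363739013672)
```

View pics/crop_top.png

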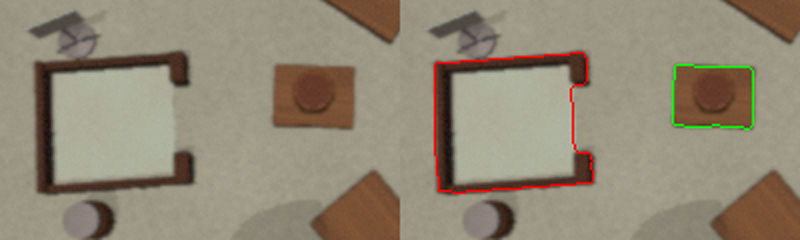

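View pics/crop_side.png

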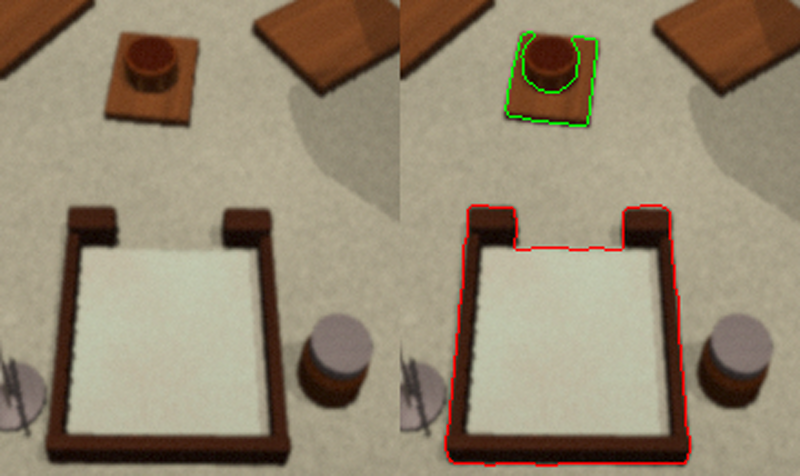

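The crop shows the small board with the cake at about (257,178), plus its outline. The bay outline is also right. Next I fit full 3D silhouettes of both in both cameras.

```bash
cat >> h.py <<'E'
from scipy.optimize import minimize
S=4
def boxes_mask(d,pose,boxes):
    im=np.zeros((384*S,512*S),np.uint8)
    for x0,x1,y0,y1,z0,z1 in boxes:
        V=np.array([[x,y,z] for x in(x0,x1) for y in(y0,y1) for z in(z0,z1)])
        W=np.c_[bayT(pose,V[:,:2]),V[:,2]]
        p=(proj(d,W)+.5)*S-.5
        cv2.fillConvexPoly(im,cv2.convexHull(np.round(p).astype(np.int32)),255)
    return cv2.resize(im,(512,384),interpolation=cv2.INTER_AREA)/255.
BOARD=[(-.06,.06,-.046,.046,0,.016)]
BAY=[(-.012,.012,.0505,.096,0,.04),(-.012,.012,-.096,-.0505,0,.04),(-.012,.206,.084,.096,0,.03),(-.012,.206,-.096,-.084,0,.03),(.194,.206,-.096,.096,0,.04),(0.0,.2,-.09,.09,0,.001)]
def fit(ds,ms,boxes,x0,igs=None):
    def cost(x):
        e=0
        for i,(d,m) in enumerate(zip(ds,ms)):
            r=np.abs(boxes_mask(d,x,boxes)-m)
            if igs is not None and igs[i] is not None: r=r[~igs[i]]
            e+=r.sum()
        return e
    x0=np.array(x0,float)
    sim=np.array([x0,x0+[.008,0,0],x0+[0,.008,0],x0+[0,0,.06]])
    r=minimize(cost,x0,method="Nelder-Mead",options=dict(initial_simplex=sim,xatol=1e-4,fatol=.2))
    return r.x,r.fun
E
python3 - <<'E'
from h import *
D={c:dict(np.load(c+"0.npz")) for c in("top","side")}
M={c:np.load(c+"m.npz") for c in("top","side")}
ck=[]
for c in("top","side"):
    d=load(c)
    k=best(d,c,"cake",[.586,-.095,.03]); ck.append(cv2.dilate(k.astype(np.uint8),np.ones((3,3)))>0)
for sel in (["top"],["side"],["top","side"]):
    ii=[("top","side").index(c) for c in sel]
    b,f=fit([D[c] for c in sel],[M[c]["mb"] for c in sel],BAY,[.55,.101,1.63])
    p,g=fit([D[c] for c in sel],[M[c]["m"] for c in sel],BOARD,[.585,-.095,1.54],[ck[i] for i in ii])
    print(sel,"bay",b.round(4),f,"board",p.round(4),g,"board in bay",bayI(b,p[:2]).round(4),round(p[2]-b[2],4))
E
```

```text
['top'] bay [0.5465 0.0988 1.6605] 266.1058823529412 board [ 0.5836 -0.0944  1.5754] 45.509803921568626 board in bay [-0.1957 -0.0196] -0.0852
['side'] bay [0.5494 0.0962 1.6621] 397.87450980392157 board [ 0.5858 -0.1001  1.5466] 77.13333333333334 board in bay [-0.1988 -0.0184] -0.1154
['top', 'side'] bay [0.5491 0.0969 1.6628] 778.6431372549021 board [ 0.5853 -0.0956  1.5695] 204.09803921568624 board in bay [-0.1949 -0.0184] -0.0933
```

```bash
cat >> h.py <<'E'
def wire(o,d,pose,boxes,k,off,col):
    for x0,x1,y0,y1,z0,z1 in boxes:
        for z in (z0,z1):
            P=np.array([[x0,y0],[x1,y0],[x1,y1],[x0,y1]])
            W=np.c_[bayT(pose,P),np.full(4,z)]
            p=((proj(d,W)+.5-off)*k*16-8).round().astype(np.int32)
            cv2.polylines(o,[p],True,col if z==z1 else tuple(c//2 for c in col),1,cv2.LINE_AA,4)
def overlay(d,items,crop,k,fn):
    x0,x1,y0,y1=crop
    o=cv2.resize(d["color"][y0:y1,x0:x1],None,fx=k,fy=k,interpolation=cv2.INTER_CUBIC)
    for pose,boxes,col in items: wire(o,d,pose,boxes,k,np.array([x0,y0]),col)
    cv2.imwrite(fn,o)
E
python3 - <<'E'
from h import *
for c,cr,k in(("top",(100,300,130,250),4),("side",(190,350,170,384),2.7)):
    d=dict(np.load(c+"0.npz"))
    overlay(d,[([.5491,.0969,1.6628],BAY[:5],(0,255,255)),([.5853,-.0956,1.5695],BOARD,(0,255,0))],cr,k,f"pics/ov_{c}.png")
E
```

```text
(no output)
```

View pics/ov_top.png

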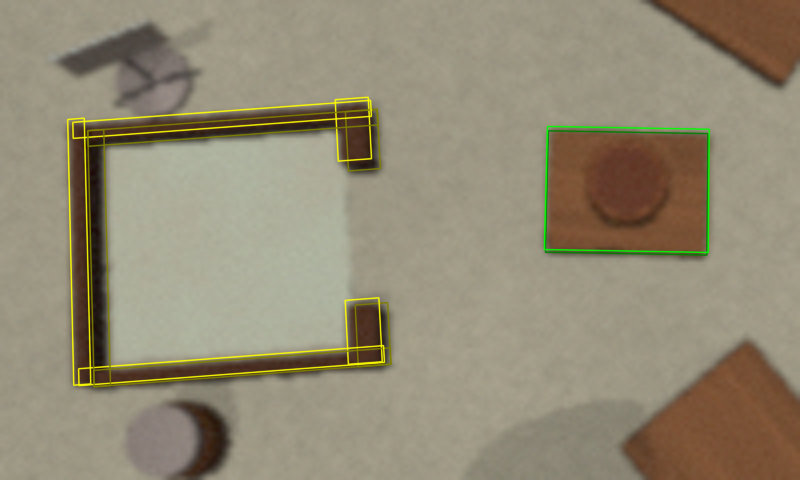

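View pics/ov_side.png

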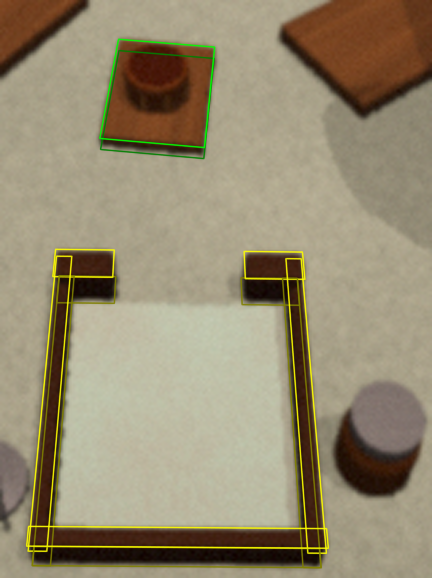

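The outlines fit. The board's centre in the bay frame is about (-196, -19) mm, and it is turned -0.09 rad relative to the bay. I'll push its right side with two parallel fingers, which squares it and centres it on the axis. After that I'll push from the rear straight along the bay's x axis.

```bash
cat >> h.py <<'E'
from scipy.spatial.transform import Rotation as Ro
B=np.array([.5478,.0978,1.6605])   # bay pose
def wrap(a): return (a+np.pi)%(2*np.pi)-np.pi
def goto(P,z,phi):
    """P bay xy of TCP, z, phi = tool y angle in bay frame (mod pi) -> delta in tool axes"""
    s=robot.read_state(); R=Ro.from_rotvec(s["orientation"]).as_matrix()
    W=np.r_[bayT(B,np.array(P)),z]; d=R.T@(W-s["tool_pos"])
    cur=np.arctan2(R[1,1],R[0,1]); dw=wrap(phi+B[2]-cur)
    print("t",round(s["t"],2),"tcp",np.round(s["tool_pos"],4),"in bay",bayI(B,np.array(s["tool_pos"])[:2]).round(4),"ytool-in-bay",round(wrap(cur-B[2]),3),"q1,6",np.round(s["q"],2)[[0,5]],"F",np.round(s["force"],1),"open",round(s["opening"],4),"tilt",np.round(R[2],3))
    print("target world",W.round(4),"delta tool",d.round(4),"spin",round(-dw,3),"or",round(-wrap(dw+np.pi),3))
E
python3 - <<'E'
from h import *
goto([-.196,-.100],.12,0)
E
```

```text
t 1.85 tcp [ 0.2057 -0.5637  0.2186] in bay [-0.6281  0.4   ] ytool-in-bay -2.881 q1,6 [-1.31 -0.09] F [ 0.1 -1.  -0.4] open 0.093 tilt [ 0. -0. -1.]
target world [ 0.665  -0.0885  0.12  ] delta tool [ 0.5944 -0.289   0.0987] spin -2.881 or 0.26
```

```bash
python3 -m pendant '[{"delta_pos":[0.04,-0.02,0],"spin":0.05},{"delta_pos":[0.08,-0.04,0],"spin":0.1},{"delta_pos":[0.12,-0.06,0],"spin":0.15},{"delta_pos":[0.16,-0.08,0],"spin":0.2},{"delta_pos":[0.2,-0.1,0],"spin":0.26},{"delta_pos":[0.24,-0.12,0],"spin":0.26},{"delta_pos":[0.28,-0.14,0],"spin":0.26},{"delta_pos":[0.32,-0.16,0],"spin":0.26},{"delta_pos":[0.36,-0.18,0],"spin":0.26},{"delta_pos":[0.4,-0.2,0],"spin":0.26}]' -0.07 10
python3 - <<'E'
from h import *
goto([-.196,-.100],.12,0)
E
```

```text
t: 2.85
tool_pos: [0.514, -0.2372, 0.2189]
orientation: [3.138, 0.141, 0.001]
force: [1.9, -0.6, 0.1]
opening: 0.0498
t 2.85 tcp [ 0.514  -0.2372  0.2189] in bay [-0.3306  0.0637] ytool-in-bay -3.141 q1,6 [-0.52  0.96] F [ 1.9 -0.6  0.1] open 0.0498 tilt [ 0.  0. -1.]
target world [ 0.665  -0.0885  0.12  ] delta tool [ 0.1637 -0.1346  0.0989] spin -3.141 or 0.0
```

```bash
python3 -m pendant '[{"delta_pos":[0.035,-0.03,0],"spin":0},{"delta_pos":[0.07,-0.06,0],"spin":0},{"delta_pos":[0.11,-0.09,0],"spin":0},{"delta_pos":[0.14,-0.115,0.02],"spin":0},{"delta_pos":[0.164,-0.135,0.05],"spin":0},{"delta_pos":[0.164,-0.135,0.08],"spin":0},{"delta_pos":[0.164,-0.135,0.11],"spin":0},{"delta_pos":[0.164,-0.135,0.13],"spin":0},{"delta_pos":[0.164,-0.135,0.13],"spin":0}]'
python3 - <<'E'
from h import *
goto([-.196,-.100],.006,0)
for c in("wrist","side"):
    d=load(c); cv2.imwrite(f"pics/{c}1.png",d["color"])
E
```

```text
t: 3.75
tool_pos: [0.6624, -0.0873, 0.0843]
orientation: [-3.137, -0.141, 0.01]
force: [-1.2, 0.2, -0.1]
opening: 0.0496
t 3.75 tcp [ 0.6624 -0.0873  0.0843] in bay [-0.1946 -0.0975] ytool-in-bay -3.141 q1,6 [-0.21  1.27] F [-1.2  0.2 -0.1] open 0.0496 tilt [-0.007 -0.002 -1.   ]
target world [ 0.665  -0.0885  0.006 ] delta tool [0.003  0.0015 0.0783] spin -3.141 or 0.0
```

View pics/wrist1.png

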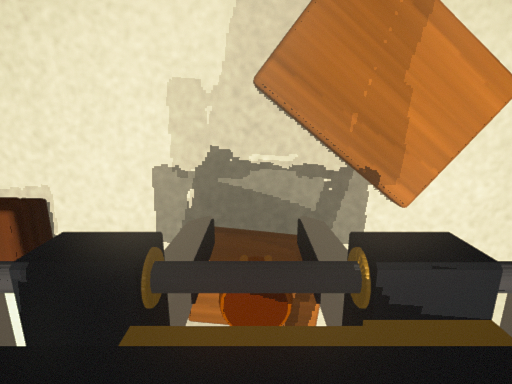

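View pics/side1.png

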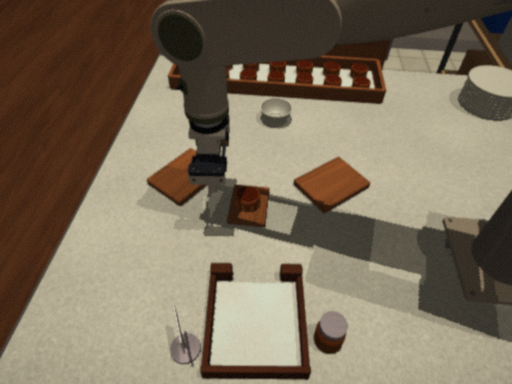

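Wrist view: the board is behind the fingertips at (190–320, 230–325), and the big board is clear at upper right (258,82)–(405,205). I can descend safely.

```bash
python3 -m pendant '[{"delta_pos":[0.003,0.001,0.03],"spin":0},{"delta_pos":[0.003,0.001,0.055],"spin":0},{"delta_pos":[0.003,0.001,0.071],"spin":0},{"delta_pos":[0.003,0.001,0.077],"spin":0},{"delta_pos":[0.003,0.001,0.078],"spin":0},{"delta_pos":[0.003,0.001,0.078],"spin":0}]'
python3 - <<'E'
from h import *
goto([-.196,-.065],.006,0)
for c in("side",):
    d=load(c); overlay(d,[],(150,310,130,250),5,"pics/side2.png")
E
```

```text
t: 4.45
tool_pos: [0.6693, -0.089, 0.0127]
orientation: [3.138, 0.141, 0.003]
force: [-0.5, 0.5, 0.2]
opening: 0.0496
t 4.45 tcp [ 0.6693 -0.089   0.0127] in bay [-0.197  -0.1043] ytool-in-bay -3.142 q1,6 [-0.21  1.27] F [-0.5  0.5  0.2] open 0.0496 tilt [ 0.002  0.001 -1.   ]
target world [ 0.6301 -0.0916  0.006 ] delta tool [-0.0393 -0.001   0.0066] spin -3.142 or 0.0
```

View pics/side2.png

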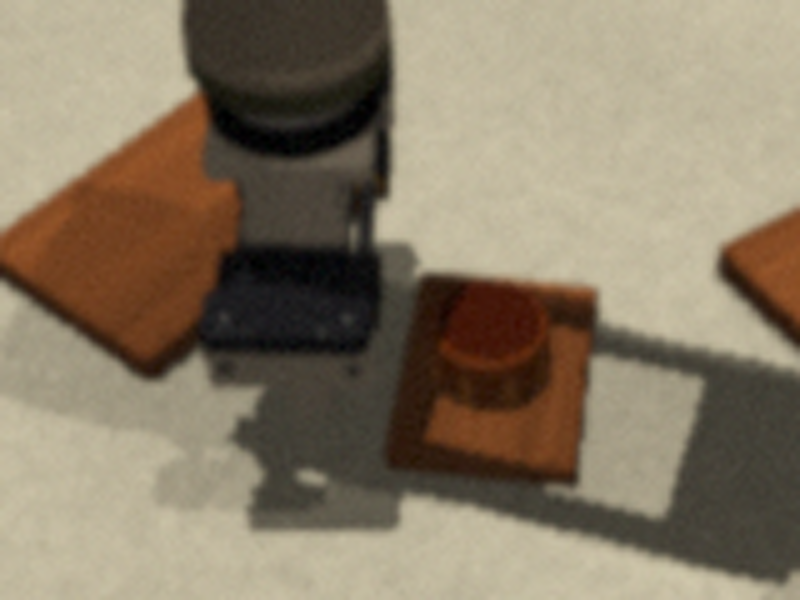

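```bash
python3 -m pendant '[{"delta_pos":[-0.002,0,0.003],"spin":0},{"delta_pos":[-0.006,0,0.006],"spin":0},{"delta_pos":[-0.010,0,0.006],"spin":0},{"delta_pos":[-0.014,0,0.006],"spin":0},{"delta_pos":[-0.018,0,0.006],"spin":0},{"delta_pos":[-0.022,0,0.006],"spin":0},{"delta_pos":[-0.026,0,0.006],"spin":0},{"delta_pos":[-0.030,0,0.006],"spin":0},{"delta_pos":[-0.034,0,0.006],"spin":0},{"delta_pos":[-0.036,0,0.006],"spin":0}]'
cat >> h.py <<'E'
def measure(cams=("top","side"),guess=(-.19,-.01,-.05),show=None,out=True):
    res=[]
    for c in cams:
        d=load(c); w=np.r_[bayT(B,np.array(guess[:2])),.01]
        try:
            m=best(d,c,"board",w)
            try: k=cv2.dilate(best(d,c,"cake",w+[0,0,.02]).astype(np.uint8),np.ones((3,3)))>0
            except Exception: k=None
            p,f=fit([d],[m],BOARD,[*w[:2],guess[2]+B[2]],[k])
            off=BO[c]; q=bayI(off,p[:2]); print(c,"board in bay",q.round(4),"yaw",round(p[2]-off[2],3),"res",round(f),"px",m.sum())
        except Exception as e: print(c,"fail",e); p=None
        for mk in robot.mark_of(c,"cake")[:2]:
            X=d["R"].T@(np.array(mk["location"])-d["t"]); print("   cake",bayI(BO[c],X[:2]).round(4),"z",X[2].round(3),round(mk["score"],2))
        if show:
            items=[(BO[c],BAY[:5],(0,255,255))]+([(p,BOARD,(0,255,0))] if p is not None else [])
            if c=="top": overlay(d,items,(100,300,130,250),4,f"pics/{show}_top.png")
            else: overlay(d,items,(170,360,130,384),2.3,f"pics/{show}_side.png")
BO={"top":np.array([.5465,.0988,1.6605]),"side":np.array([.5494,.0962,1.6605])}
E
python3 - <<'E'
from h import *
goto([-.196,-.065],.006,0)
measure(show="m3")
E
```

```text
t: 5.5
tool_pos: [0.6335, -0.0923, 0.007]
orientation: [3.138, 0.141, 0.004]
force: [2.3, 0.7, -0.0]
opening: 0.0496
t 5.5 tcp [ 0.6335 -0.0923  0.007 ] in bay [-0.197  -0.0684] ytool-in-bay 3.142 q1,6 [-0.22  1.26] F [ 2.3  0.7 -0. ] open 0.0496 tilt [ 0.003  0.001 -1.   ]
target world [ 0.6301 -0.0916  0.006 ] delta tool [-0.0034 -0.001   0.001 ] spin 3.142 or -0.0
top board in bay [-0.1961 -0.0119] yaw 0.005 res 455 px 491
   cake [-0.1977 -0.0164] z 0.015 0.79
side board in bay [-0.2009 -0.0113] yaw -0.035 res 255 px 818
   cake [-0.1986 -0.0153] z 0.013 0.55
```

View pics/m3_side.png

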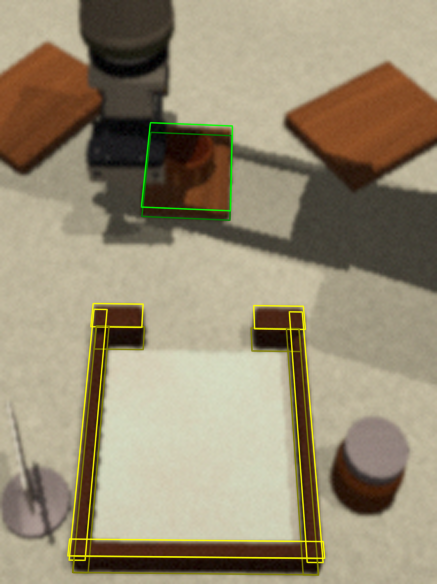

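View pics/m3_top.png

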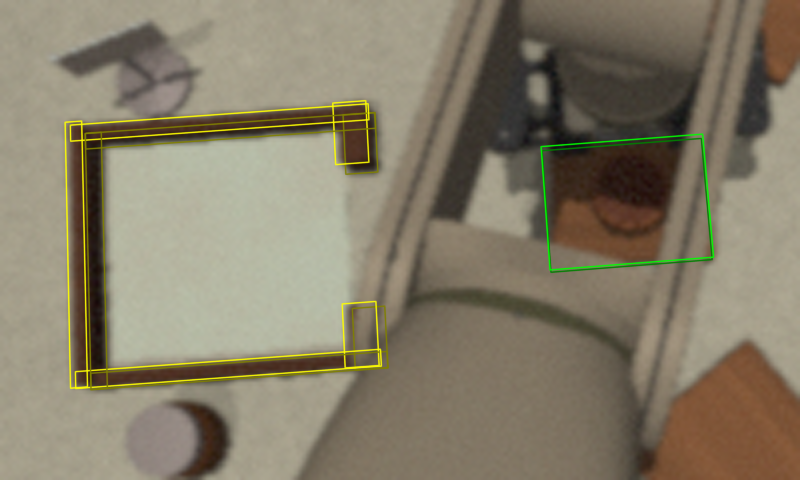

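```bash
python3 -m pendant '[{"delta_pos":[-0.003,0,0.001],"spin":0},{"delta_pos":[-0.006,0,0.001],"spin":0},{"delta_pos":[-0.009,0,0.001],"spin":0},{"delta_pos":[-0.012,0,0.001],"spin":0},{"delta_pos":[-0.014,0,0.001],"spin":0},{"delta_pos":[-0.014,0,0.001],"spin":0},{"delta_pos":[0.0,0,0.001],"spin":0},{"delta_pos":[0.02,0,0.001],"spin":0},{"delta_pos":[0.05,0,-0.01],"spin":0},{"delta_pos":[0.07,0,-0.04],"spin":0}]'
python3 - <<'E'
from h import *
goto([-.29,0],.1,np.pi/2)
measure(show="m4",guess=(-.196,0,0))
E
```

```text
t: 6.9
tool_pos: [0.7007, -0.0853, 0.0426]
orientation: [-3.137, -0.141, 0.01]
force: [-0.6, 0.5, 0.0]
opening: 0.0497
t 6.9 tcp [ 0.7007 -0.0853  0.0426] in bay [-0.1961 -0.1359] ytool-in-bay 3.142 q1,6 [-0.19  1.29] F [-0.6  0.5  0. ] open 0.0497 tilt [-0.006 -0.001 -1.   ]
target world [ 0.5738 -0.191   0.1   ] delta tool [-0.1362  0.0938 -0.0567] spin 1.571 or -1.571
top board in bay [-0.2096  0.0039] yaw 0.071 res 909 px 326
   cake [-0.2608 -0.0428] z 0.012 0.57
side board in bay [-0.2043  0.0006] yaw 0.015 res 50 px 991
   cake [-0.1986 -0.0022] z 0.015 0.69
```

View pics/m4_side.png

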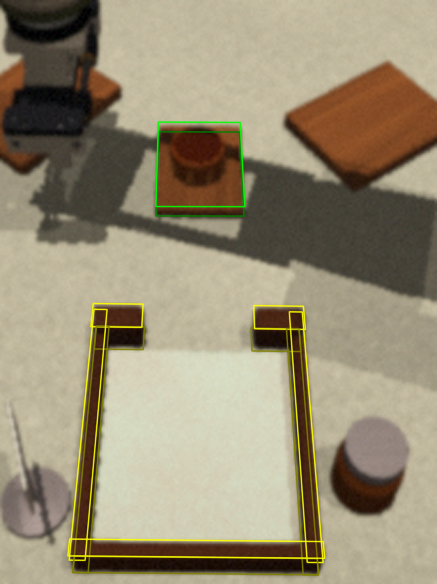

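Side view: the board is centred (y ≈ 0) and square (about 0.01 rad) before the gap, with the cake in the middle. Now I go behind it.

```bash
python3 -m pendant '[{"delta_pos":[0,0,-0.04],"spin":-0.14},{"delta_pos":[0,0.03,-0.08],"spin":-0.28},{"delta_pos":[-0.02,0.06,-0.1],"spin":-0.42},{"delta_pos":[-0.04,0.09,-0.1],"spin":-0.56},{"delta_pos":[-0.07,0.094,-0.1],"spin":-0.7},{"delta_pos":[-0.10,0.094,-0.1],"spin":-0.84},{"delta_pos":[-0.12,0.094,-0.1],"spin":-0.98},{"delta_pos":[-0.136,0.094,-0.1],"spin":-1.12},{"delta_pos":[-0.136,0.094,-0.1],"spin":-1.26},{"delta_pos":[-0.136,0.094,-0.1],"spin":-1.4}]'
python3 - <<'E'
from h import *
goto([-.293,0],.05,np.pi/2)
measure(("side",),guess=(-.2,0,0),show="m5")
E
```

```text
t: 8.3
tool_pos: [0.5728, -0.1917, 0.1443]
orientation: [-2.303, -2.134, 0.003]
force: [-0.0, 0.2, 0.2]
opening: 0.0498
t 8.3 tcp [ 0.5728 -0.1917  0.1443] in bay [-0.2905  0.001 ] ytool-in-bay -1.737 q1,6 [-0.41 -0.33] F [-0.   0.2  0.2] open 0.0498 tilt [ 0.    -0.003 -1.   ]
target world [ 0.574 -0.194  0.05 ] delta tool [-0.0023  0.0017  0.0943] spin 2.976 or -0.166
side board in bay [-2.037e-01  1.000e-04] yaw -0.002 res 62 px 983
   cake [-0.1977 -0.0035] z 0.015 0.8
```

View pics/m5_side.png

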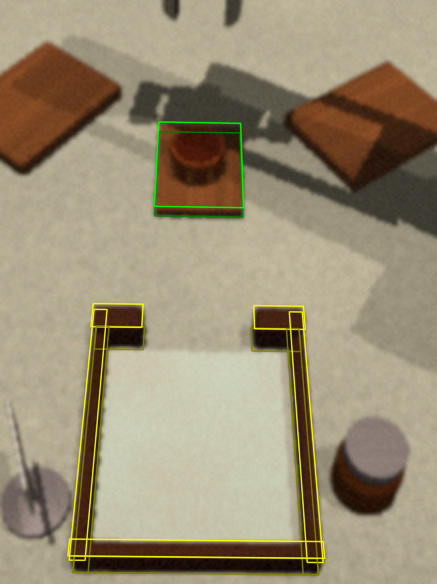

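```bash
python3 -m pendant '[{"delta_pos":[-0.002,0.001,0.03],"spin":-0.1},{"delta_pos":[-0.002,0.001,0.07],"spin":-0.166},{"delta_pos":[-0.002,0.001,0.1],"spin":-0.166},{"delta_pos":[-0.002,0.001,0.12],"spin":-0.166},{"delta_pos":[-0.002,0.001,0.132],"spin":-0.166},{"delta_pos":[-0.002,0.001,0.137],"spin":-0.166},{"delta_pos":[-0.002,0.001,0.138],"spin":-0.166},{"delta_pos":[-0.002,0.001,0.138],"spin":-0.166}]'
python3 - <<'E'
from h import *
goto([-.23,0],.006,np.pi/2)
d=load("wrist"); cv2.imwrite("pics/w6.png",d["color"])
d=load("side"); overlay(d,[],(170,330,90,230),4.5,"pics/s6.png")
E
```

```text
t: 9.3
tool_pos: [0.5751, -0.194, 0.0077]
orientation: [-2.131, -2.308, 0.001]
force: [0.4, 0.3, 0.2]
opening: 0.0498
t 9.3 tcp [ 0.5751 -0.194   0.0077] in bay [-0.293  -0.0011] ytool-in-bay -1.581 q1,6 [-0.41 -0.49] F [0.4 0.3 0.2] open 0.0498 tilt [-0.    -0.001 -1.   ]
target world [ 0.5684 -0.1313  0.006 ] delta tool [ 0.063  -0.0017  0.0016] spin 3.132 or -0.01
```

View pics/w6.png

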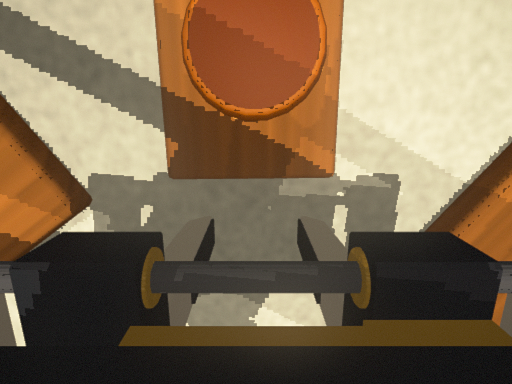

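View pics/s6.png

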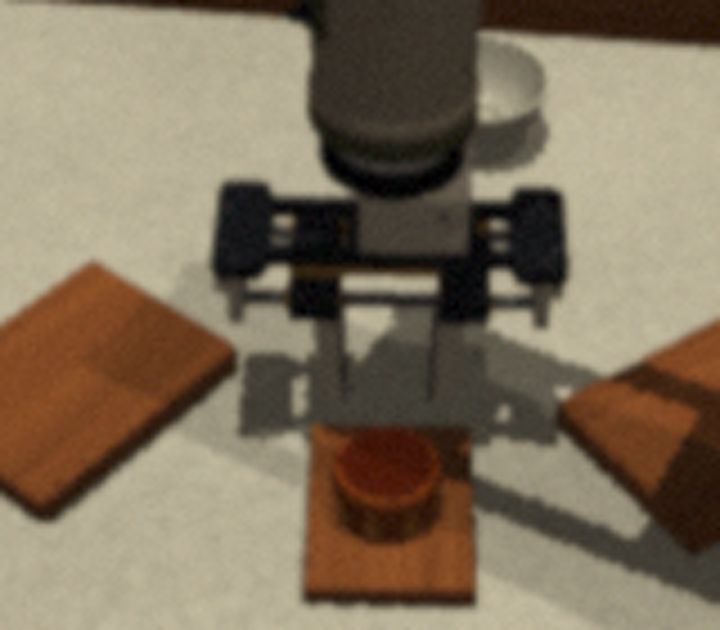

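Wrist view: the rear edge runs (170,178)–(335,177), with the fingers centred and square behind it. I start a slow push.

```bash
python3 -m pendant '[{"delta_pos":[0.004,-0.001,0.001],"spin":-0.01},{"delta_pos":[0.010,-0.001,0.001],"spin":-0.01},{"delta_pos":[0.015,-0.001,0.001],"spin":-0.01},{"delta_pos":[0.019,-0.001,0.001],"spin":-0.01},{"delta_pos":[0.023,-0.001,0.001],"spin":-0.01},{"delta_pos":[0.027,-0.001,0.001],"spin":-0.01},{"delta_pos":[0.032,-0.001,0.001],"spin":-0.01},{"delta_pos":[0.037,-0.001,0.001],"spin":-0.01},{"delta_pos":[0.041,-0.001,0.001],"spin":-0.01},{"delta_pos":[0.044,-0.001,0.001],"spin":-0.01}]'
python3 - <<'E'
from h import *
goto([-.20,0],.006,np.pi/2)
measure(("side",),guess=(-.18,0,0),show="m7")
E
```

```text
t: 10.4
tool_pos: [0.5708, -0.1499, 0.007]
orientation: [2.119, 2.319, -0.001]
force: [0.2, -1.7, -0.5]
opening: 0.0498
t 10.4 tcp [ 0.5708 -0.1499  0.007 ] in bay [-0.2488 -0.0007] ytool-in-bay -1.57 q1,6 [-0.34 -0.43] F [ 0.2 -1.7 -0.5] open 0.0498 tilt [-0.001 -0.    -1.   ]
target world [ 0.5657 -0.1014  0.006 ] delta tool [ 0.0488 -0.0007  0.0009] spin -3.141 or 0.0
side board in bay [-0.1808  0.0002] yaw 0.008 res 62 px 1094
   cake [-0.1817 -0.0028] z 0.015 0.89
```

View pics/m7_side.png

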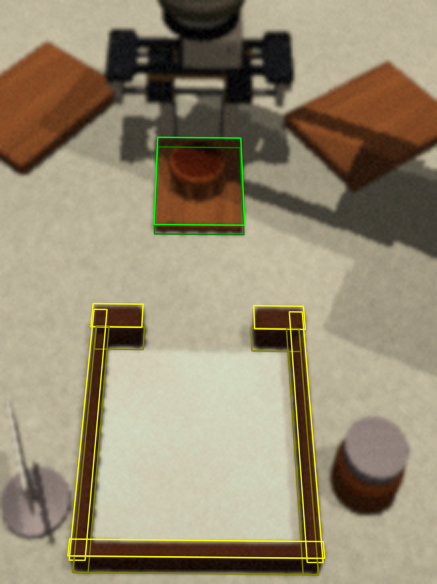

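```bash
python3 -m pendant '[{"delta_pos":[0.002,-0.001,0.001],"spin":0},{"delta_pos":[0.006,-0.001,0.001],"spin":0},{"delta_pos":[0.011,-0.001,0.001],"spin":0},{"delta_pos":[0.016,-0.001,0.001],"spin":0},{"delta_pos":[0.021,-0.001,0.001],"spin":0},{"delta_pos":[0.026,-0.001,0.001],"spin":0},{"delta_pos":[0.031,-0.001,0.001],"spin":0},{"delta_pos":[0.036,-0.001,0.001],"spin":0},{"delta_pos":[0.041,-0.001,0.001],"spin":0},{"delta_pos":[0.045,-0.001,0.001],"spin":0}]'
python3 -m pendant '[{"delta_pos":[0.004,0,0],"spin":0},{"delta_pos":[0.009,0,0],"spin":0},{"delta_pos":[0.014,0,0],"spin":0},{"delta_pos":[0.019,0,0],"spin":0},{"delta_pos":[0.024,0,0],"spin":0},{"delta_pos":[0.029,0,0],"spin":0},{"delta_pos":[0.034,0,0],"spin":0},{"delta_pos":[0.037,0,0],"spin":0},{"delta_pos":[0.039,0,0],"spin":0},{"delta_pos":[0.040,0,0],"spin":0}]'
python3 - <<'E'
from h import *
goto([-.08,0],.006,np.pi/2)
measure(guess=(-.095,0,0),show="m8")
E
```

```text
t: 11.6
tool_pos: [0.5656, -0.1047, 0.0059]
orientation: [-2.119, -2.319, 0.001]
force: [0.1, -2.0, 1.6]
opening: 0.05
t: 12.6
tool_pos: [0.5619, -0.0647, 0.0058]
orientation: [-2.118, -2.319, 0.001]
force: [0.0, -3.2, 1.1]
opening: 0.0499
t 12.6 tcp [ 0.5619 -0.0647  0.0058] in bay [-0.1631  0.0005] ytool-in-bay -1.57 q1,6 [-0.2 -0.3] F [ 0.  -3.2  1.1] open 0.0499 tilt [-0.    -0.001 -1.   ]
target world [0.555  0.0181 0.006 ] delta tool [ 0.0831  0.0006 -0.0002] spin -3.141 or 0.001
top board in bay [-0.0928  0.0042] yaw 0.051 res 739 px 222
   cake [-0.0926 -0.0015] z 0.017 0.82
   cake [-0.094   0.0009] z 0.004 0.48
side board in bay [-0.0961  0.0011] yaw 0.011 res 98 px 1323
   cake [-0.0936 -0.0045] z 0.015 0.82
```

View pics/m8_side.png

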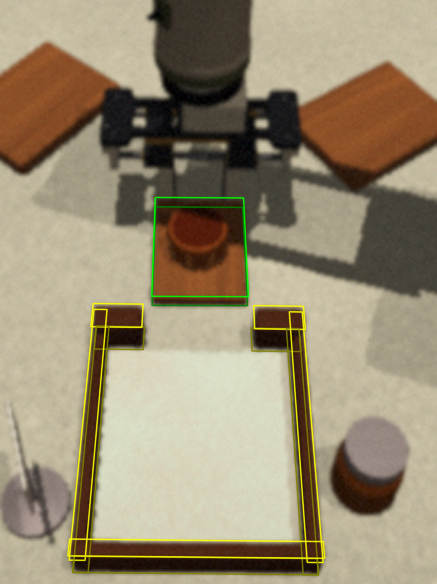

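View pics/m8_top.png

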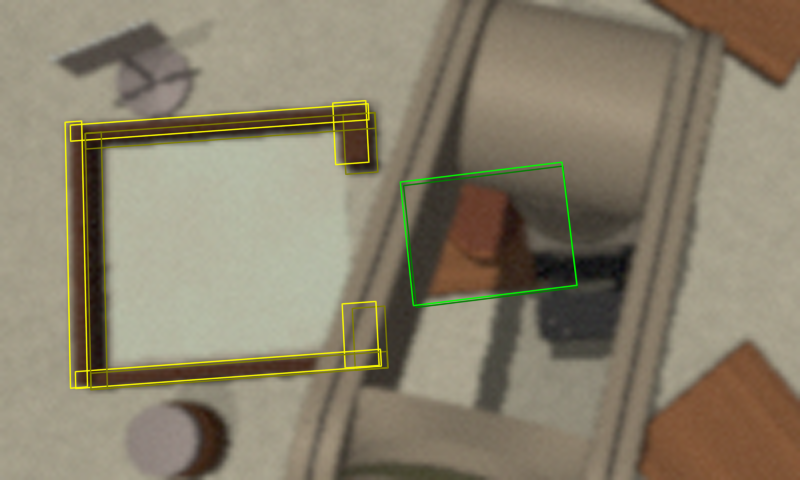

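Run:
```python
from h import *
d=load("side"); overlay(d,[],(200,310,210,290),7,"pics/s9.png")
d=load("wrist"); cv2.imwrite("pics/w9.png",d["color"])
```

```text
(no output)
```

View pics/s9.png

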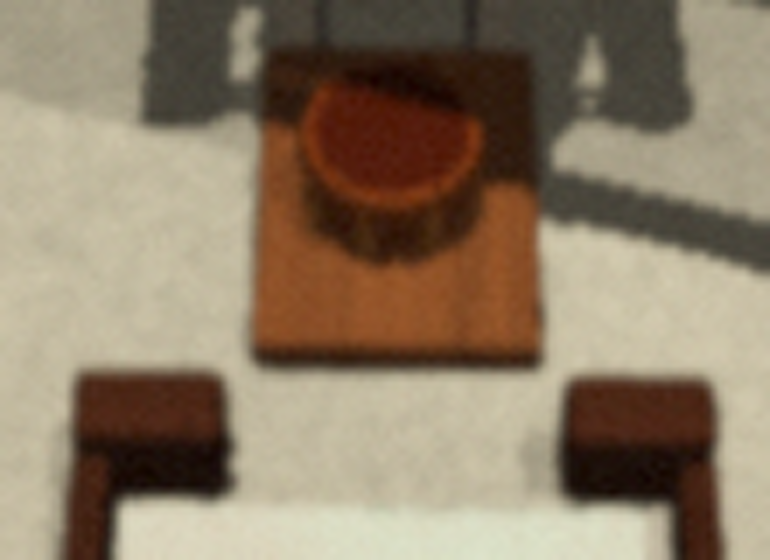

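View pics/w9.png

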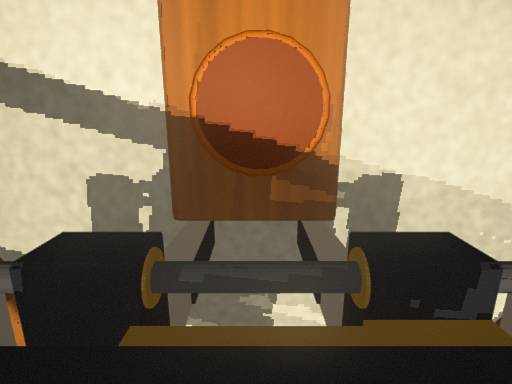

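Side crop: the board front spans columns 253–540 and the gap 232–562. Both are centred on about 397, with a margin on each side. I keep pushing into the gap.

```bash
python3 -m pendant '[{"delta_pos":[0.002,0,0],"spin":0},{"delta_pos":[0.006,0,0],"spin":0},{"delta_pos":[0.011,0,0],"spin":0},{"delta_pos":[0.016,0,0],"spin":0},{"delta_pos":[0.021,0,0],"spin":0},{"delta_pos":[0.026,0,0],"spin":0},{"delta_pos":[0.031,0,0],"spin":0},{"delta_pos":[0.035,0,0],"spin":0},{"delta_pos":[0.038,0,0],"spin":0},{"delta_pos":[0.040,0,0],"spin":0}]'
python3 - <<'E'
from h import *
goto([-.08,0],.006,np.pi/2)
measure(("side",),guess=(-.055,0,0))
d=load("side"); overlay(d,[],(200,310,210,290),7,"pics/s10.png")
E
```

```text
t: 14.1
tool_pos: [0.5581, -0.0246, 0.0056]
orientation: [-2.118, -2.319, 0.001]
force: [-0.2, -1.6, 0.5]
opening: 0.0495
t 14.1 tcp [ 0.5581 -0.0246  0.0056] in bay [-0.1228  0.0007] ytool-in-bay -1.57 q1,6 [-0.14 -0.23] F [-0.2 -1.6  0.5] open 0.0495 tilt [ 0.    -0.001 -1.   ]
target world [0.555  0.0181 0.006 ] delta tool [ 0.0428  0.0007 -0.0004] spin -3.141 or 0.001
side board in bay [-0.0937 -0.0157] yaw 0.077 res 3422 px 2294
   cake [-0.0533 -0.0009] z 0.016 0.91
```

View pics/s10.png

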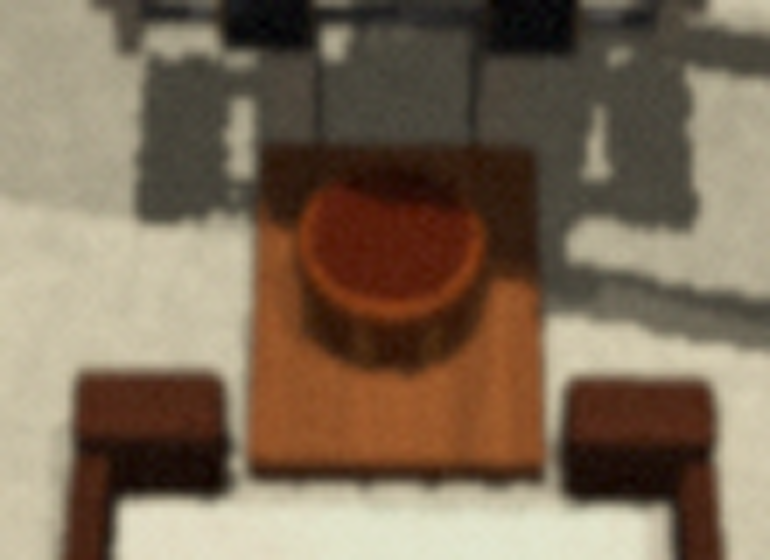

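The network's mask failed this time: its area is twice the board's. The picture itself is clear: the nose is centred in the gap with about 20 px free each side (244–542 against 225–562). I continue.

```bash
python3 -m pendant '[{"delta_pos":[0.002,0,0],"spin":0},{"delta_pos":[0.006,0,0],"spin":0},{"delta_pos":[0.011,0,0],"spin":0},{"delta_pos":[0.016,0,0],"spin":0},{"delta_pos":[0.021,0,0],"spin":0},{"delta_pos":[0.026,0,0],"spin":0},{"delta_pos":[0.031,0,0],"spin":0},{"delta_pos":[0.035,0,0],"spin":0},{"delta_pos":[0.038,0,0],"spin":0},{"delta_pos":[0.040,0,0],"spin":0}]'
python3 - <<'E'
from h import *
goto([-.04,0],.006,np.pi/2)
d=load("side"); overlay(d,[],(200,310,210,320),6,"pics/s11.png")
E
```

```text
t: 15.35
tool_pos: [0.5543, 0.0154, 0.0055]
orientation: [-2.118, -2.319, 0.001]
force: [-0.4, -2.4, 0.1]
opening: 0.0497
t 15.35 tcp [0.5543 0.0154 0.0055] in bay [-0.0826  0.0009] ytool-in-bay -1.57 q1,6 [-0.06 -0.16] F [-0.4 -2.4  0.1] open 0.0497 tilt [ 0.001 -0.001 -1.   ]
target world [0.5514 0.058  0.006 ] delta tool [ 0.0426  0.0009 -0.0005] spin -3.141 or 0.001
```

View pics/s11.png

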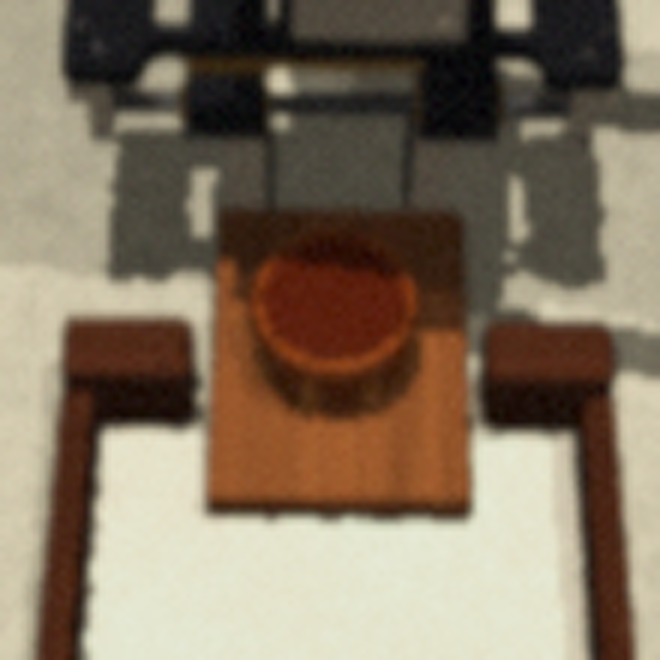

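```bash
python3 -m pendant '[{"delta_pos":[0.002,0,0],"spin":0},{"delta_pos":[0.006,0,0],"spin":0},{"delta_pos":[0.011,0,0],"spin":0},{"delta_pos":[0.016,0,0],"spin":0},{"delta_pos":[0.021,0,0],"spin":0},{"delta_pos":[0.026,0,0],"spin":0},{"delta_pos":[0.031,0,0],"spin":0},{"delta_pos":[0.035,0,0],"spin":0},{"delta_pos":[0.038,0,0],"spin":0},{"delta_pos":[0.040,0,0],"spin":0}]'
python3 - <<'E'
from h import *
goto([.02,0],.006,np.pi/2)
d=load("side"); overlay(d,[],(200,310,210,320),6,"pics/s12.png")
E
```

```text
t: 16.4
tool_pos: [0.5506, 0.0558, 0.0055]
orientation: [-2.117, -2.319, 0.001]
force: [-0.2, -1.5, -1.0]
opening: 0.0496
t 16.4 tcp [0.5506 0.0558 0.0055] in bay [-0.0421  0.0009] ytool-in-bay -1.57 q1,6 [ 0.01 -0.08] F [-0.2 -1.5 -1. ] open 0.0496 tilt [ 0.001 -0.001 -1.   ]
target world [0.546  0.1177 0.006 ] delta tool [ 0.0621  0.001  -0.0005] spin -3.141 or 0.001
```

View pics/s12.png

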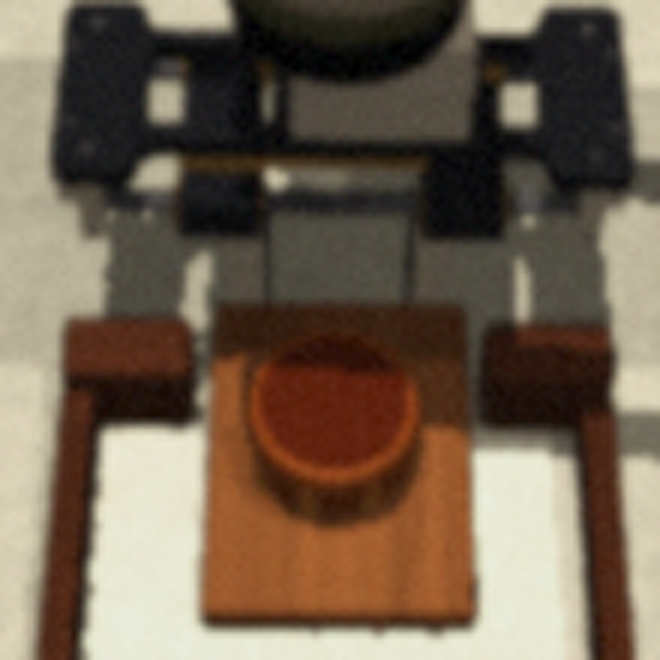

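The board fills the gap centrally, with the cake in the middle. About 67 mm to go.

```bash
python3 -m pendant '[{"delta_pos":[0.002,0,0],"spin":0},{"delta_pos":[0.006,0,0],"spin":0},{"delta_pos":[0.011,0,0],"spin":0},{"delta_pos":[0.016,0,0],"spin":0},{"delta_pos":[0.021,0,0],"spin":0},{"delta_pos":[0.026,0,0],"spin":0},{"delta_pos":[0.030,0,0],"spin":0},{"delta_pos":[0.033,0,0],"spin":0},{"delta_pos":[0.035,0,0],"spin":0},{"delta_pos":[0.036,0,0],"spin":0}]'
python3 - <<'E'
from h import *
goto([.025,0],.006,np.pi/2)
d=load("side"); overlay(d,[],(190,320,200,330),4.6,"pics/s13.png")
E
```

```text
t: 17.45
tool_pos: [0.5473, 0.0921, 0.0055]
orientation: [-2.117, -2.319, 0.001]
force: [-0.5, -1.4, -0.6]
opening: 0.0496
t 17.45 tcp [0.5473 0.0921 0.0055] in bay [-0.0057  0.001 ] ytool-in-bay -1.57 q1,6 [ 0.07 -0.02] F [-0.5 -1.4 -0.6] open 0.0496 tilt [ 0.001 -0.001 -1.   ]
target world [0.5456 0.1227 0.006 ] delta tool [ 0.0307  0.001  -0.0005] spin -3.14 or 0.001
```

View pics/s13.png

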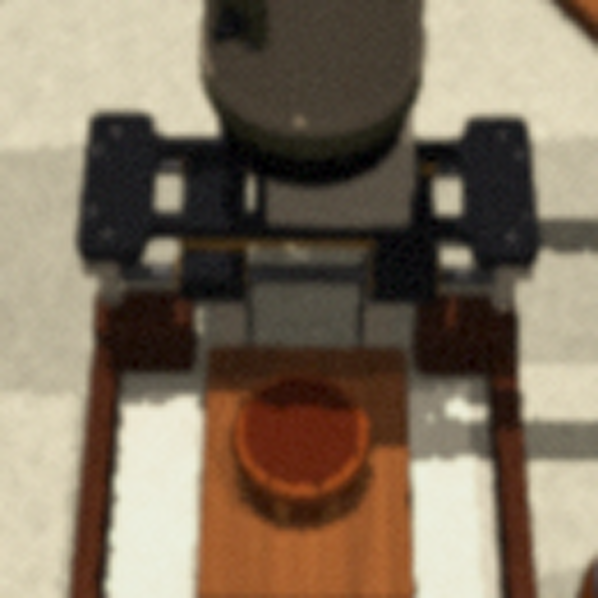

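```bash
python3 -m pendant '[{"delta_pos":[0.002,0,0],"spin":0},{"delta_pos":[0.006,0,0],"spin":0},{"delta_pos":[0.010,0,0],"spin":0},{"delta_pos":[0.014,0,0],"spin":0},{"delta_pos":[0.018,0,0],"spin":0},{"delta_pos":[0.022,0,0],"spin":0},{"delta_pos":[0.026,0,0],"spin":0},{"delta_pos":[0.029,0,0],"spin":0},{"delta_pos":[0.031,0,0],"spin":0},{"delta_pos":[0.032,0,0],"spin":0}]'
python3 -m pendant '[{"delta_pos":[-0.01,0,0],"spin":0},{"delta_pos":[-0.03,0,0],"spin":0},{"delta_pos":[-0.06,0,0],"spin":0},{"delta_pos":[-0.09,0,0],"spin":0},{"delta_pos":[-0.11,0,-0.01],"spin":0},{"delta_pos":[-0.12,0,-0.05],"spin":0},{"delta_pos":[-0.14,0,-0.09],"spin":0},{"delta_pos":[-0.16,0,-0.13],"spin":0},{"delta_pos":[-0.20,0,-0.16],"spin":0},{"delta_pos":[-0.24,0,-0.18],"spin":0}]'
python3 - <<'E'
from h import *
goto([.025,0],.006,np.pi/2)
measure(guess=(.093,0,0),show="m14")
for c in("top","side"):
    load(c)
    d=load(c)
    for l in("card_stand","jam_jar","bowl","board","board_rear_left","board_rear_right"):
        for m in robot.mark_of(c,l): print(c,l,round(m["score"],2),(X:=(d["R"].T@(np.array(m["location"])-d["t"]))).round(3),bayI(BO[c],X[:2]).round(3))
E
```

```text
t: 18.5
tool_pos: [0.5443, 0.1242, 0.0055]
orientation: [-2.117, -2.319, 0.0]
force: [-0.6, -2.4, -0.2]
opening: 0.0498
t: 19.5
tool_pos: [0.5675, -0.1167, 0.1889]
orientation: [2.115, 2.32, 0.003]
force: [0.2, 0.3, -0.8]
opening: 0.0498
t 19.5 tcp [ 0.5675 -0.1167  0.1889] in bay [-0.2154 -0.0004] ytool-in-bay -1.568 q1,6 [-0.29 -0.38] F [ 0.2  0.3 -0.8] open 0.0498 tilt [-0.     0.003 -1.   ]
target world [0.5456 0.1227 0.006 ] delta tool [ 0.2405 -0.0004  0.1829] spin -3.139 or 0.002
top board in bay [0.0948 0.0007] yaw -0.028 res 123 px 841
   cake [ 0.0968 -0.004 ] z 0.015 0.56
side board in bay [0.0945 0.0021] yaw 0.009 res 123 px 2078
   cake [ 0.0934 -0.0034] z 0.015 0.68
top card_stand 0.88 [ 0.668  0.259 -0.001] [ 0.149 -0.135]
top jam_jar 0.92 [0.399 0.217 0.002] [0.131 0.136]
top bowl 0.83 [ 0.544 -0.463 -0.001] [-0.559  0.052]
top bowl 0.69 [0.493 0.129 0.008] [0.035 0.051]
top board 0.89 [0.536 0.191 0.002] [0.093 0.002]
top board 0.68 [ 0.375 -0.197  0.001] [-0.28   0.197]
top board_rear_left 0.84 [ 0.273 -0.196  0.011] [-0.269  0.299]
top board_rear_left 0.81 [0.495 0
[... 215 characters left out ...]
jam_jar 0.75 [0.551 0.1   0.002] [ 0.003 -0.002]
side jam_jar 0.74 [0.4   0.216 0.003] [0.133 0.138]
side bowl 0.56 [ 0.543 -0.464  0.002] [-0.558  0.057]
side board 0.98 [ 0.766 -0.175  0.   ] [-0.29  -0.191]
side board 0.78 [ 0.376 -0.191  0.002] [-0.271  0.198]
side board 0.77 [0.541 0.191 0.002] [ 0.095 -0.   ]
side board_rear_left 0.8 [ 0.667 -0.211  0.015] [-0.317 -0.089]
side board_rear_left 0.74 [0.501 0.129 0.011] [0.037 0.045]
side board_rear_left 0.63 [ 0.277 -0.191  0.015] [-0.261  0.297]
side board_rear_right 0.77 [0.589 0.133 0.011] [ 0.033 -0.043]
side board_rear_right 0.72 [ 0.767 -0.276  0.012] [-0.39  -0.184]
side board_rear_right 0.56 [ 0.358 -0.288  0.019] [-0.365  0.225]
```

View pics/m14_side.png

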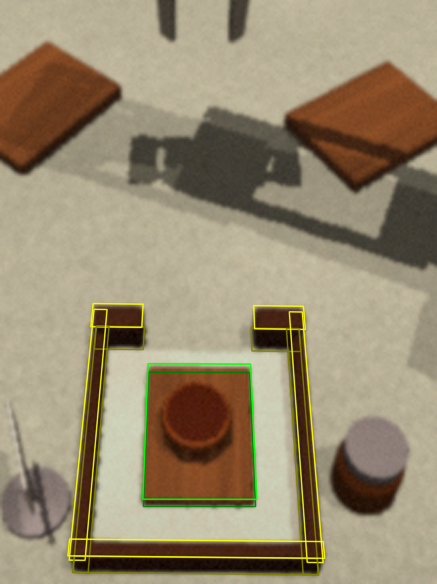

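View pics/m14_top.png

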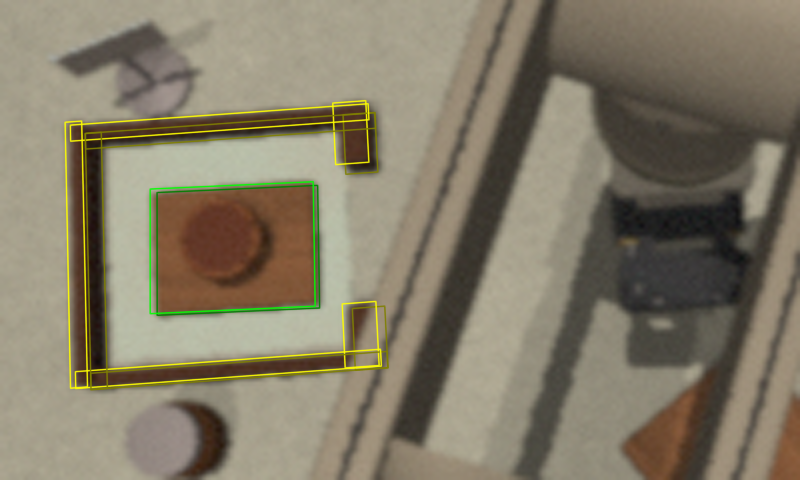

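Both views show the board flat inside the bay: the centre is at x ≈ 94 mm and the rear corners at x ≈ 33–37 mm. The cake is in the middle, the bystanders are unmoved, and the robot is clear. I'm handing in.

```bash
python3 -m pendant '[{"delta_pos":[0,0,0],"spin":0},{"delta_pos":[0,0,0],"spin":0}]'; python3 -c "
from plant import robot; print(robot.close_job())"
```

```text
t: 20.9
tool_pos: [0.5664, -0.1151, 0.1853]
orientation: [-2.117, -2.319, 0.0]
force: [0.4, -0.3, 0.7]
opening: 0.0499
the job is handed in; nothing more can be done
None
```

The small board with the cake is fully inside the bay, and I handed the job in at about 21 s of the allowed 72 s. I squared and centred the board with a two-finger push on its right side. Then I pushed its rear edge straight through the gap along the bay's axis and withdrew the arm.

- **Board:** in the last check its centre was at bay x ≈ 94 mm, y ≈ 1–2 mm, and its rear corners were at x ≈ 33–37 mm (above 12 mm needed). It looked flat in the pictures.
- **Cake:** it stands within about 5 mm of the board's middle.
- **Bystanders:** the card stand, jar and bowl were within measurement error (at most about 5 mm) of where they started.
- **Robot:** it was clear of everything at the end, and I saw only a few newtons at the wrist while pushing.

**Failed or disagreeing checks:**
- One board outline from the side camera failed at the gap entrance, so I judged that stage from the picture.
- Top-camera fits were poor while the arm hid the board.
- The final fits disagreed slightly on the board's angle: -0.03 rad from the top, +0.01 rad from the side.
- The networks reported a spurious jar at the bay's origin and a spurious bowl by the board. The pictures showed neither was there.

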